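# Shut the dust box's air shutter and hold its inspection flap open at the set angle

### The job

On the polishing bench's dust box, first slide the air shutter fully home against its stop so that it covers the inlet slots, keeping the inspection flap shut until that is done. Then lift the flap by its bar until it lies at the same angle as the set arm on the graduated quadrant, and finish while still holding it there, steady: the flap falls shut if it is let go. Leave the set arm and the things lying around where they are.

Things in the scene. Friction and masses are not known exactly. Their poses are not given: they have to be found in the camera images.
- dust_box: Grey sheet-metal box, fixed, 280 (x) x 310 (y) x 120 mm high; origin on the bench, z up; walls at x -140 and +140, y -180 and +130 mm. Top, in its frame: shutter track along x at y = -122; flap hinge line along x at y = -50, z = 126 mm; flap from there to +y. At the +x end: a low duct stub and the upright quadrant (tick lines, radius 165 mm about the hinge line, x = 142 to 145 mm).
- hinge (a point): Middle of the flap's hinge line, on the box; its axes are the box's: the hinge line runs along its x.
- flap_bar (a point): Centre of the flap's handle, a level round steel bar 14 mm thick, 140 long, parallel to the hinge line and 230 mm from it in the flap's plane. Stays 65 mm either side of its centre leave 120 mm of free bar; gap bar to flap plate 40 mm. Flap shut: bar 126 mm above the bench, 50 mm outside the box's +y wall, nothing under it. y axis: from hinge to bar.
- flap (a joint): Opening angle of the flap (aluminium plate 256 x 178 x 4 mm, 0.4 to 0.8 kg with its bar), rad: 0 shut and level, grows as the bar rises; stop at 1.4. The hinge is free: unsupported, the flap falls shut. At angle a the bar is 230*cos(a) mm from the hinge line towards the box's +y and 230*sin(a) mm above it.
- set_arm (a joint): Angle of the set arm, rad, about the same hinge line and on the same scale as the flap: equal values = the flap is at the marked angle. A thin dark pointer, 185 mm long, 8 wide, with a brass thumb nut, just outside the quadrant at the box's +x end (x = 150 mm). 0.55 to 0.95, differs from start to start. Stiff; not to be moved.
- set_tip (a point): Free end of the set arm, 185 mm from the hinge line. Its y axis points along the arm, away from the hinge.
- shutter (a joint): Travel of the air shutter, m, along the box's +x: 0.100 is fully home against the stop (slots covered). It starts 0 to 0.045. Sliding takes about 2 N; it stays where it is left.
- shutter_grip (a point): Point on the shutter's upright grip, a dark steel block 50 mm (box x) x 14 mm (box y), 38 mm high, on an 85 x 76 x 4 mm plate; the point is centred in plan, 14 mm below the grip's top, 150 mm above the bench (30 mm above the box's top). Track rails 42 mm either side of it rise 8 mm above the box's top.
- saucepan: Bystander: open aluminium pot, 170 mm wide, 85 mm high. Origin at the centre of its underside.
- pot_lid: Bystander: round aluminium pot lid, 190 mm wide, 46 mm high with its knob. Origin at the centre of its underside.
- compound_tin: Bystander: closed round tin, 76 mm wide, 85 mm high. Origin at the centre of its underside.
- wire_brush: Bystander: brush lying on the bench. Origin under its middle.

How it is judged:
By the outcome, as a careful person would: the job done as asked, in the order asked, and still so for the second after the job is handed in, while the arm keeps its last pose, push and grip.
It also fails if it takes over 53 s, if anything falls off the work surface, if the arm or the gripper's body presses on something with over 40 N, if the wrist force passes 120 N, or if a joint passes its speed limit or range.

### The arm

A 7-joint arm with a two-finger parallel gripper is mounted at the origin on the work surface. World frame = base frame: x ahead of the robot, y to its left, z up, the work surface at z = 0. Lengths are in m, angles in rad, forces in N, time in s.
With the tool pointing down it reaches from about 0.4 to 0.875 m from the base axis. Payload 19.3 kg.
Tool frame: the origin (TCP) lies midway between the tips of the shut fingers; the grasp point (between the pads) lies 19 mm behind it; y points along the fingers, z is the direction in which the jaws open and shut, and the axes are right-handed (so a half turn about y gives the same grasp; the last joint's range is limited). The gripper opens to 85 mm and grips with 20 to 120 N. Pads are 22 mm wide; open, the fingers measure 114 mm over their backs; the gripper's body (76 mm by 85 mm) begins 54 mm behind the grasp point. The pads swing forward as they close: fully open they stand 13 mm farther back than shut.
Start: joints at [1.125, 0.521, -0.036, 1.599, 0.021, 1.021, -0.113], TCP at [0.229, -0.581, 0.231] pointing down, gripper open.
Joint ranges: [-2.91, 2.91], [-0.3, 2.13], [-1.5, 1.42], [0.17, 2.43], [-1.26, 4.41], [0.16, 1.93], [-2.52, 2.52]. Speed limits (rad/s): [1.89, 1.89, 2.39, 2.39, 3.01, 3.01, 3.01].

### API

Orientations are given as a unit quaternion [w, x, y, z].
In Python, from station import get_obs, capture, camera_model, hand_in, spot_in, pinpoint gives the robot as it stands.
- The arm moves only by the shell command python3 -m creep 'ROWS'. ROWS is JSON, a list of rows, each an object of numbers: "dx", "dy", "dz": the shift along the tool's x, y, z in units of 50 mm (1.0 is 50 mm); "rx", "ry", "rz": the turn, a rotation vector about the tool's x, y, z in units of 5 degrees (1.0 is 5 degrees); "gripper": the gripper's target within -1 to 1 (shut at 1, half-way at 0, fully open at -1). A call has 1 to 10 rows; each row shifts and turns the commanded pose from where the row before left it, along the tool's axes as they then stand; what a row does not reach is not made up. A row lasts 1/10 s, in which the tool goes at most 50 mm and 8.59 degrees, less where a joint would pass 70% of its speed; a pose out of reach is approached as far as the arm can. A call is refused whole if a number of a shift passes 1 or a number of a turn 1, either way. A call with a gripper value outside its range is refused whole. The fingers move at their own pace and stop on an object; the grip force is fixed at half the most. Time passes only in rows, so rows that do not move let the fingers close. It gives the time, the measured TCP pose, the force and the opening at its end, in the units of the state.
- get_obs(): the state, without advancing time (a new reading comes with each control period).
- capture(name): name is "scene" or "top" or "wrist"; returns the picture (480x640x3 uint8, red, green, blue); there is no depth.
- camera_model(name): a dict with "mtx" (3x3 intrinsics, pixels), "distortion" ([k1, k2, p1, p2, k3] as OpenCV has them; the pictures are not rectified), "position" and "rotation" of the camera in the world. Camera axes: x right, y down, z forward; pixel columns grow to the right and rows downward; lengths in m; the calibration is good to about 2 mm. A picture is of the moment at which its call begins: read the wrist's pose just before it. camera_model takes no time and is no camera call; for the wrist camera it gives the pose at the moment of the call.
- hand_in(): hands the job in, once; it reports no verdict.
Trained networks look in the newest picture that a camera, given by its name, has taken for a name from the list of things; names that differ only in an ending like _2 or _b are one class to them, and where a whole thing is asked for, a point or a joint stands for the part that bears it (a point fixed in the world has none). Each returns a list of dicts, best first, with "conf" (0 to 1); they miss things now and then, are a little off and sometimes report something else, mostly with a low value. They report only what shows in the picture. A call takes as long as a camera call.
- spot_in(camera, label): "at" ([column, row] in pixels, amid what is visible of it).
- pinpoint(camera, label): "at" ([column, row] in pixels: a listed point, or the origin of a listed thing).
The state is a dict: "clock": time; "joint_pos": joint angles; "dq": joint speeds; "tau": joint torques, N m; "ee_pos": TCP position; "tcp_rot": TCP orientation; "force": force on the tool from outside, world axes, zero at the start; "moment": the same for the moment, N m; "gripper_width": opening from 0.0 (shut) to 1.0 (fully open).
Only numpy, scipy, OpenCV 4.12 (cv2) and the standard library are available. Lean on these libraries where they do the work, as an engineer would, in place of code of your own. Each camera call takes 0.05 s, during which the arm holds its last target.

## Working session

There is one attempt and no reset: what is moved stays moved. The work goes in short steps, Python scripts to look and compute and a shell command to move; the robot and the scene stay as the last step left them, time stands still between calls to the robot, and variables do not carry over. Pictures are saved under pics/ and viewed, and the job is handed in when it is done.

```bash
mkdir -p pics; ls; cat > h.py <<'E'
from station import *
import numpy as np, cv2, json
from scipy.spatial.transform import Rotation as R
def snap(c,n):
    im=capture(c); cv2.imwrite(f'pics/{n}.png',im[:,:,::-1]); return im
def ray(c,px,m=None):
    m=m or camera_model(c)
    K=np.array(m['mtx']);D=np.array(m['distortion'])
    u=cv2.undistortPoints(np.array([[px]],float),K,D)[0,0]
    Rm=np.array(m['rotation'])
    if Rm.shape!=(3,3): Rm=R.from_quat(np.roll(Rm,-1)).as_matrix()
    d=Rm@np.array([u[0],u[1],1]); return np.array(m['position']),d/np.linalg.norm(d)
def onz(c,px,z):
    p,d=ray(c,px); return p+d*(z-p[2])/d[2]
def proj(c,P):
    m=camera_model(c);Rm=np.array(m['rotation'])
    if Rm.shape!=(3,3): Rm=R.from_quat(np.roll(Rm,-1)).as_matrix()
    q=(np.atleast_2d(P)-np.array(m['position']))@Rm
    return cv2.projectPoints(q,np.zeros(3),np.zeros(3),np.array(m['mtx']),np.array(m['distortion']))[0][:,0]
E
python3 - <<'E'
from h import *
o=get_obs();print(o)
for c in ['scene','top','wrist']:
    snap(c,c+'0'); m=camera_model(c); print(c,m)
for c in ['scene','top']:
    for l in ['dust_box','hinge','flap_bar','set_tip','shutter_grip','saucepan','pot_lid','compound_tin','wire_brush']:
        print(c,l,[(np.round(d['at']).tolist(),round(d['conf'],2)) for d in pinpoint(c,l)[:2]])
print(get_obs()['clock'])
E
```

```text
pics
{'clock': 0.0, 'joint_pos': array([ 1.1248045 ,  0.52207303, -0.03632603,  1.60000114,  0.02121314,
        1.02109046, -0.11280205]), 'dq': array([-0.00135576, -0.00027903, -0.00032572, -0.0017066 , -0.00191974,
        0.00047866, -0.00063756]), 'tau': array([ 5.07363748e-04, -9.27119064e+01,  1.97984509e+00, -3.69944322e+01,
        1.77132612e-02,  8.25872499e-03, -1.27956368e-04]), 'ee_pos': array([ 0.22921783, -0.58108593,  0.23069144]), 'tcp_rot': array([ 0.13196829, -0.13219131,  0.69506603, -0.69425718]), 'force': array([-0.11785985,  0.17861777,  0.15798641]), 'moment': array([ 0.02380549, -0.01564885, -0.02207315]), 'gripper_width': 0.9980457997393064}
scene {'mtx': array([[495.89327472,   0.        , 317.38038345],
       [  0.        , 495.89327472, 242.66372377],
       [  0.        ,   0.        ,   1.        ]]), 'distortion': array([-0.10382618,  0.        ,  0.        ,  0.        ,  0.        ]), 'position': array([1.17126726, 0.9245524 , 0.88517068]), 'rotation': array([-0.12716601,  0.25356654,  0.8514715 , -0.44105454])}
top {'mtx': array([[513.67799636,   
[... 849 characters left out ...]
bar [([352.0, 276.0], 0.69)]
scene set_tip [([275.0, 237.0], 0.62)]
scene shutter_grip [([294.0, 211.0], 0.83), ([296.0, 234.0], 0.32)]
scene saucepan [([287.0, 188.0], 0.87), ([234.0, 223.0], 0.73)]
scene pot_lid [([380.0, 386.0], 0.73), ([298.0, 233.0], 0.43)]
scene compound_tin [([478.0, 360.0], 0.95)]
scene wire_brush [([234.0, 224.0], 0.78)]
top dust_box [([316.0, 244.0], 0.81)]
top hinge [([334.0, 230.0], 0.71)]
top flap_bar [([241.0, 234.0], 0.68)]
top set_tip [([274.0, 153.0], 0.44)]
top shutter_grip [([366.0, 240.0], 0.67)]
top saucepan [([503.0, 318.0], 0.88)]
top pot_lid [([166.0, 210.0], 0.91)]
top compound_tin [([138.0, 300.0], 0.95)]
top wire_brush [([460.0, 220.0], 0.86)]
1.05
```

View pics/scene0.png

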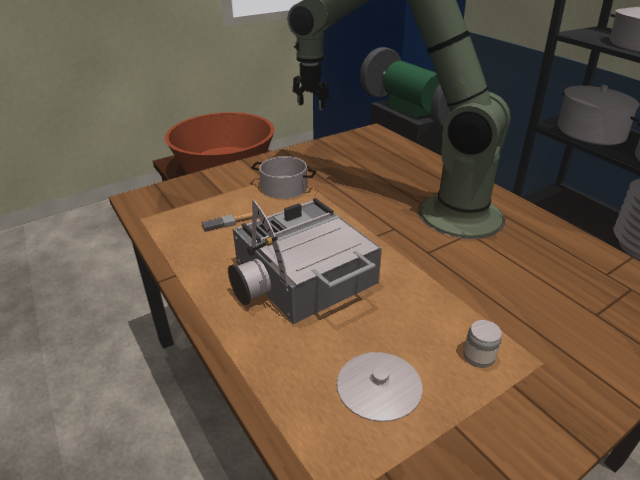

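View pics/top0.png

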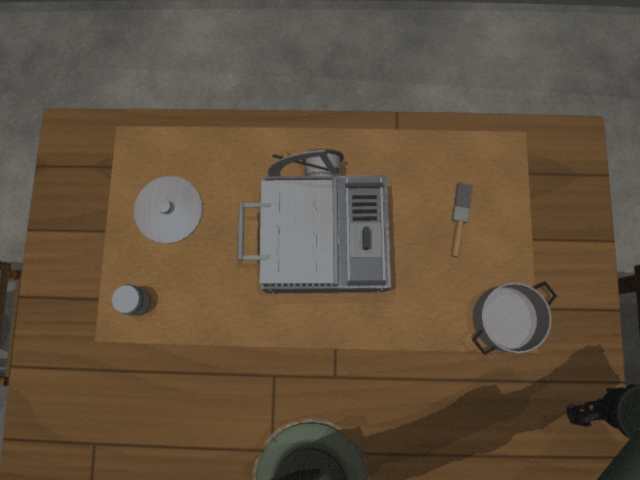

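View pics/wrist0.png

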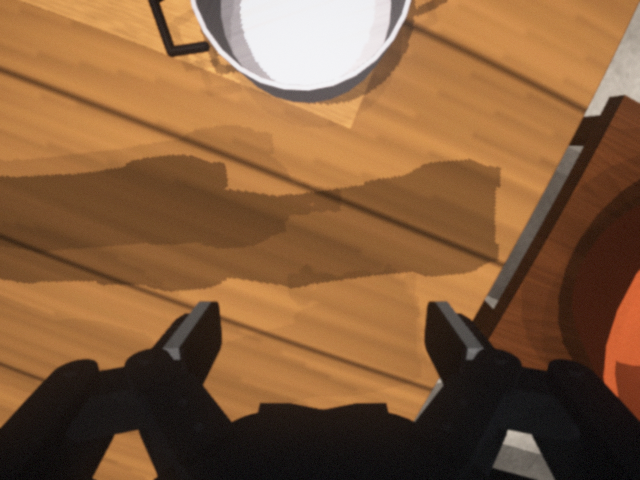

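```bash
python3 - <<'E'
from h import *
im=cv2.imread('pics/top0.png')[135:305,225:405]; cv2.imwrite('pics/topz.png',cv2.resize(im,None,fx=4.4,fy=3.5,interpolation=cv2.INTER_CUBIC)if 0 else cv2.resize(im,None,fx=3.5,fy=3.5,interpolation=cv2.INTER_CUBIC))
im=cv2.imread('pics/scene0.png')[190:320,215:395]; cv2.imwrite('pics/scz.png',cv2.resize(im,None,fx=4.4,fy=4.4,interpolation=cv2.INTER_CUBIC))
for l,p,z in [('hinge',(334,230),.126),('bar',(241,234),.126),('grip',(366,240),.150),('box',(316,244),0),('pan',(503,318),0),('lid',(166,210),0),('tin',(138,300),0),('brush',(460,220),0)]: print(l,onz('top',p,z).round(4))
for p in [(261,179),(261,290.5),(390.5,289.5),(387,177)]: print(p,onz('top',p,.12).round(4))
for l,p,z in [('bar',(352,276),.126),('grip',(294,211),.15),('hinge',(298,233),.126)]: print(l,onz('scene',p,z).round(4))
E
```

```text
hinge [ 0.604  -0.0472  0.126 ]
bar [0.5897 0.1786 0.126 ]
grip [ 0.5764 -0.123   0.15  ]
box [ 0.591  -0.0013  0.    ]
pan [ 0.4059 -0.4906  0.    ]
lid [0.6768 0.4097 0.    ]
tin [0.431  0.4661 0.    ]
brush [ 0.664  -0.3857  0.    ]
(261, 179) [0.7315 0.1368 0.12  ]
(261, 290.5) [0.4542 0.1247 0.12  ]
(390.5, 289.5) [ 0.4633 -0.1843  0.12  ]
(387, 177) [ 0.7421 -0.1765  0.12  ]
bar [0.5996 0.1868 0.126 ]
grip [ 0.5829 -0.1137  0.15  ]
hinge [ 0.6129 -0.0436  0.126 ]
```

View pics/topz.png

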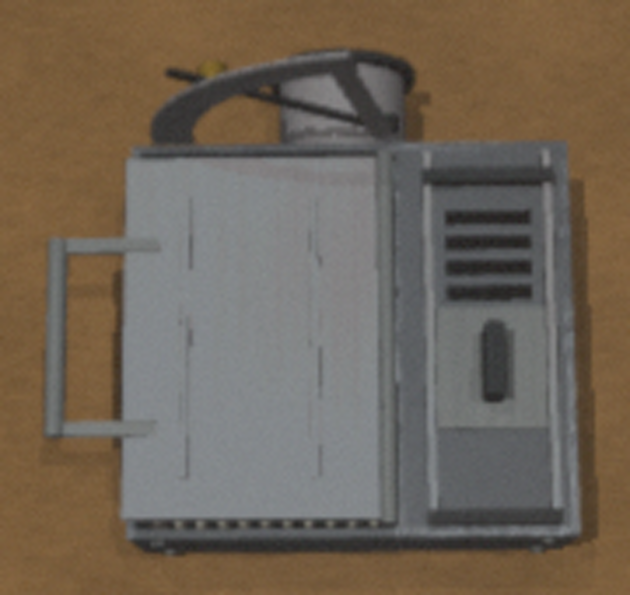

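View pics/scz.png

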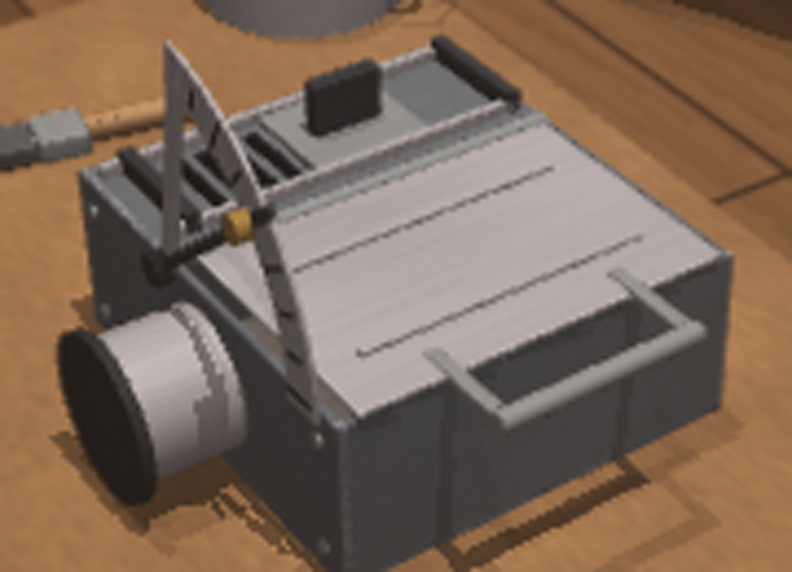

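```bash
cat > fit.py <<'E'
from h import *
from scipy.optimize import least_squares
top=lambda u,v:(u/3.5+225,v/3.5+135)
sc=lambda u,v:(u/4.4+215,v/4.4+190)
# box-frame points (mm)
obs=[('top',(140,-180,120),top(568,142)),('top',(-70,180,126),top(53,435)),('top',(70,180,126),top(56,241)),
('top',(-140,-180,120),top(580,537)),('top',(140,130,120),top(130,150)),
('scene',(140,130,120),sc(338,430)),('scene',(140,-180,120),sc(80,175)),('scene',(-140,130,120),sc(733,255)),
('scene',(70,180,126),sc(505,420)),('scene',(-70,180,126),sc(702,328)),('scene',(140,130,0),sc(345,600)) ][:-1]
def W(p,q): 
    c,s=np.cos(q[2]),np.sin(q[2]); return np.array([q[0]+c*p[0]-s*p[1],q[1]+s*p[0]+c*p[1],p[2]])
def res(q):
    r=[]
    for c,P,px in obs: r+=list(proj(c,W(np.array(P)/1000,q))[0]-px)
    return np.array(r)
if __name__=='__main__':
    s=least_squares(res,[.597,0,.04],loss='soft_l1'); q=s.x; print(q.round(4)); print(res(q).reshape(-1,2).round(1))
    np.save('q.npy',q)
    print('shutter', [ (a,proj('top',W(np.array([a,-.122,.15]),q))[0].round(1)) for a in (-.03,-.02,-.01,0,.01)],[ (a,proj('scene',W(np.array([a,-.122,.15]),q))[0].round(1)) for a in (-.02,0)])
    for c,px in (('top',top(168,72)),('top',(274,153)),('scene',sc(272,211)),('scene',(275,237))):
        f=lambda a:proj(c,W(np.array([.15,-.05+.185*np.cos(a[0]),.126+.185*np.sin(a[0])]),q))[0]-px
        t=least_squares(f,[.75]); print(c,t.x,f(t.x).round(1))
E
python3 fit.py
```

```text
[0.601  0.0008 0.0295]
[[-0.9 -0.2]
 [-0.5  0.8]
 [-0.1 -0.2]
 [-0.7 -0.2]
 [-0.3 -1. ]
 [ 0.3 -1.1]
 [-0.1 -2.2]
 [ 0.5 -1.1]
 [-1.3 -0.6]
 [-0.6 -0.6]]
shutter [(-0.03, array([365.6, 240.7])), (-0.02, array([365.5, 236.6])), (-0.01, array([365.4, 232.5])), (0, array([365.3, 228.3])), (0.01, array([365.2, 224.2]))] [(-0.02, array([292. , 209.9])), (0, array([286. , 212.1]))]
top [0.71688055] [-0.1 -0.3]
top [0.75319089] [0.6 1.5]
scene [0.69290313] [ 0.7 -0.3]
scene [0.71222653] [ 2.  -0.8]
```

```bash
cat > plan.py <<'E'
from h import *
def rows(target,Rt):
    """total shift in current tool axes (if shift done before turn) and rotvec"""
    o=get_obs(); Rc=R.from_quat(np.roll(o['tcp_rot'],-1))
    rv=(Rc.inv()*Rt).as_rotvec()
    print('tool axes x,y,z in world:\n',Rc.as_matrix().T.round(3))
    print('shift tool /50mm',(Rc.inv().apply(np.array(target)-o['ee_pos'])/.05).round(2),'turn/5deg',(np.degrees(rv)/5).round(2), 'pos',o['ee_pos'].round(4),'F',o['force'].round(1),'t',round(o['clock'],2),'w',round(o['gripper_width'],2))
def Rtool(yaw,tilt=0,flip=1):
    # y(tool)=down, z(tool)=flip*box y ; tilt rotates about box x
    y=np.array([0,0,-1.]);z=np.array([0,flip,0.]);x=np.cross(y,z)
    M=np.stack([x,y,z],1)
    return R.from_euler('z',yaw)*R.from_euler('x',tilt)*R.from_matrix(M)
E
python3 - <<'E'
from plan import *
rows([.52,-.125,.2],Rtool(.03)); rows([.52,-.125,.2],Rtool(.03,0,-1))
print(get_obs()['joint_pos'].round(2))
E
```

```text
tool axes x,y,z in world:
 [[-0.93  -0.367 -0.   ]
 [ 0.     0.    -1.   ]
 [ 0.367 -0.93  -0.   ]]
shift tool /50mm [-8.76  0.63 -6.36] turn/5deg [ -0.   -32.04  -0.  ] pos [ 0.2294 -0.5814  0.2313] F [-0.6 -0.3  0.2] t 1.05 w 1.0
tool axes x,y,z in world:
 [[-0.93  -0.367 -0.   ]
 [ 0.     0.    -1.   ]
 [ 0.367 -0.93  -0.   ]]
shift tool /50mm [-8.76  0.63 -6.36] turn/5deg [ 0.    3.96 -0.  ] pos [ 0.2294 -0.5814  0.2313] F [-0.6 -0.3  0.2] t 1.05 w 1.0
[ 1.12  0.52 -0.04  1.6   0.02  1.02 -0.11]
```

```bash
python3 -m creep '[{"dx":-0.7,"dz":-0.54,"gripper":1},{"dx":-0.7,"dz":-0.54,"gripper":1},{"dx":-0.7,"dz":-0.54,"gripper":1},{"dx":-0.7,"dz":-0.54,"gripper":1},{"dx":-0.7,"dz":-0.54,"gripper":1},{"dx":-0.7,"dz":-0.54,"gripper":1},{"dx":-0.7,"dz":-0.54,"gripper":1},{"dx":-0.7,"dz":-0.54,"gripper":1},{"dx":-0.7,"dz":-0.54,"gripper":1},{"dx":-0.7,"dz":-0.54,"gripper":1}]'
python3 -m creep '[{"ry":0.8,"gripper":1},{"ry":0.8,"gripper":1},{"ry":0.8,"gripper":1},{"ry":0.8,"gripper":1},{"ry":0.76,"gripper":1},{"gripper":1}]'
python3 - <<'E'
from plan import *
rows([.53,-.122,.137],Rtool(.03,0,-1))
im=snap('wrist','w1')
q=np.load('q.npy')
E
```

```text
tool axes x,y,z in world:
 [[-0.93  -0.367 -0.   ]
 [ 0.     0.    -1.   ]
 [ 0.367 -0.93  -0.   ]]
shift tool /50mm [-8.96  1.89 -6.34] turn/5deg [ 0.    3.96 -0.  ] pos [ 0.2294 -0.5814  0.2313] F [-0.6 -0.3  0.2] t 1.05 w 1.0invalid input
invalid input
```

View pics/w1.png

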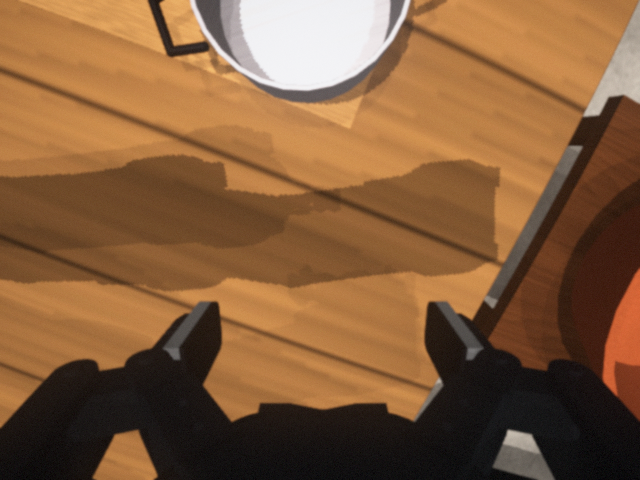

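```bash
python3 -m creep '[{"dx":-0.7,"dy":0,"dz":-0.54,"rx":0,"ry":0,"rz":0,"gripper":1},{"dx":-0.7,"dy":0,"dz":-0.54,"rx":0,"ry":0,"rz":0,"gripper":1},{"dx":-0.7,"dy":0,"dz":-0.54,"rx":0,"ry":0,"rz":0,"gripper":1},{"dx":-0.7,"dy":0,"dz":-0.54,"rx":0,"ry":0,"rz":0,"gripper":1},{"dx":-0.7,"dy":0,"dz":-0.54,"rx":0,"ry":0,"rz":0,"gripper":1},{"dx":-0.7,"dy":0,"dz":-0.54,"rx":0,"ry":0,"rz":0,"gripper":1},{"dx":-0.7,"dy":0,"dz":-0.54,"rx":0,"ry":0,"rz":0,"gripper":1},{"dx":-0.7,"dy":0,"dz":-0.54,"rx":0,"ry":0,"rz":0,"gripper":1},{"dx":-0.7,"dy":0,"dz":-0.54,"rx":0,"ry":0,"rz":0,"gripper":1},{"dx":-0.7,"dy":0,"dz":-0.54,"rx":0,"ry":0,"rz":0,"gripper":1}]'
```

```text
clock: 2.1
ee_pos: [0.4566, -0.2002, 0.2316]
tcp_rot: [-0.132, 0.132, -0.695, 0.695]
force: [0.7, -0.1, -0.2]
gripper_width: 0.002
```

```bash
python3 -m creep '[{"dx":-0.35,"dy":0,"dz":-0.3,"rx":0,"ry":0.8,"rz":0,"gripper":1},{"dx":-0.35,"dy":0,"dz":-0.3,"rx":0,"ry":0.8,"rz":0,"gripper":1},{"dx":-0.35,"dy":0,"dz":-0.3,"rx":0,"ry":0.8,"rz":0,"gripper":1},{"dx":0,"dy":0,"dz":-0.3,"rx":0,"ry":0.8,"rz":0,"gripper":1},{"dx":0,"dy":0,"dz":-0.3,"rx":0,"ry":0.76,"rz":0,"gripper":1},{"dx":0,"dy":0,"dz":0,"rx":0,"ry":0,"rz":0,"gripper":1}]'
python3 - <<'E'
from plan import *
rows([.525,-.124,.137],Rtool(.03,0,-1))
im=snap('wrist','w1b')
print(pinpoint('wrist','shutter_grip')[:2])
for d in pinpoint('wrist','shutter_grip')[:2]: print(onz('wrist',d['at'],.15))
E
```

```text
clock: 2.7
ee_pos: [0.4885, -0.1117, 0.2314]
tcp_rot: [0.011, -0.011, 0.707, -0.707]
force: [-0.8, 0.2, 0.2]
gripper_width: 0.002
tool axes x,y,z in world:
 [[-1.    -0.031 -0.   ]
 [ 0.     0.    -1.   ]
 [ 0.031 -1.    -0.   ]]
shift tool /50mm [-0.72  1.89  0.27] turn/5deg [ 0.01  0.01 -0.  ] pos [ 0.4885 -0.1117  0.2314] F [-0.8  0.2  0.2] t 2.7 w 0.0
[{'at': [345.4, 102.8], 'conf': 0.91}]
[ 0.58328099 -0.12585637  0.15      ]
```

View pics/w1b.png

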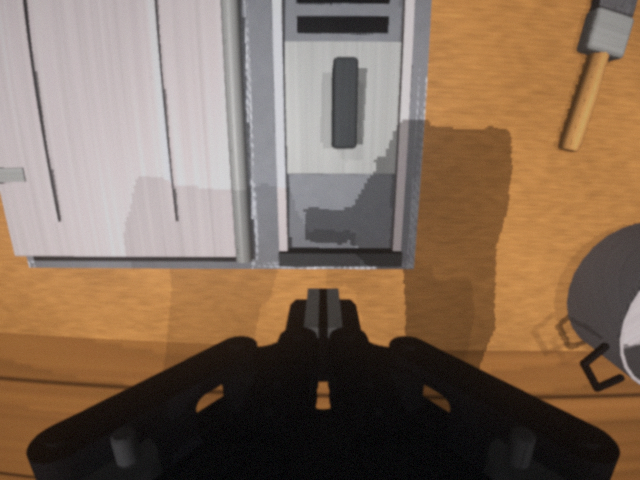

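```bash
python3 -m creep '[{"dx":-0.36,"dy":0,"dz":0.14,"rx":0,"ry":0,"rz":0,"gripper":1},{"dx":-0.36,"dy":0.5,"dz":0.13,"rx":0,"ry":0,"rz":0,"gripper":1},{"dx":0,"dy":0.5,"dz":0,"rx":0,"ry":0,"rz":0,"gripper":1},{"dx":0,"dy":0.5,"dz":0,"rx":0,"ry":0,"rz":0,"gripper":1},{"dx":0,"dy":0.35,"dz":0,"rx":0,"ry":0,"rz":0,"gripper":1},{"dx":0,"dy":0,"dz":0,"rx":0,"ry":0,"rz":0,"gripper":1}]'
python3 -m creep '[{"dx":-0.15,"dy":0,"dz":0,"rx":0,"ry":0,"rz":0,"gripper":1},{"dx":-0.15,"dy":0,"dz":0,"rx":0,"ry":0,"rz":0,"gripper":1},{"dx":-0.15,"dy":0,"dz":0,"rx":0,"ry":0,"rz":0,"gripper":1},{"dx":-0.15,"dy":0,"dz":0,"rx":0,"ry":0,"rz":0,"gripper":1},{"dx":-0.15,"dy":0,"dz":0,"rx":0,"ry":0,"rz":0,"gripper":1},{"dx":-0.15,"dy":0,"dz":0,"rx":0,"ry":0,"rz":0,"gripper":1}]'
python3 - <<'E'
from plan import *
snap('wrist','w2');rows([.62,-.122,.137],Rtool(.03,0,-1))
E
```

```text
clock: 3.45
ee_pos: [0.5236, -0.1266, 0.1368]
tcp_rot: [0.009, -0.012, 0.707, -0.707]
force: [0.6, -0.3, 0.6]
gripper_width: -0.001
clock: 4.05
ee_pos: [0.5704, -0.1245, 0.1389]
tcp_rot: [-0.011, 0.011, -0.707, 0.707]
force: [-3.0, -0.7, 2.2]
gripper_width: -0.0
tool axes x,y,z in world:
 [[-1.    -0.03  -0.001]
 [ 0.001  0.    -1.   ]
 [ 0.03  -1.    -0.   ]]
shift tool /50mm [-0.97  0.04 -0.02] turn/5deg [ 0.    0.01 -0.01] pos [ 0.5714 -0.1243  0.1389] F [ 0.1  0.9 -0.3] t 4.1 w -0.0
```

View pics/w2.png

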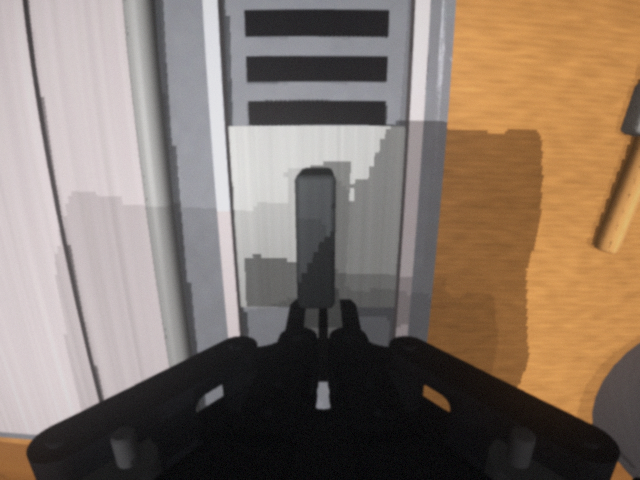

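```bash
python3 -m creep '[{"dx":-0.2,"dy":0,"dz":0,"rx":0,"ry":0,"rz":0,"gripper":1},{"dx":-0.2,"dy":0,"dz":0,"rx":0,"ry":0,"rz":0,"gripper":1},{"dx":-0.2,"dy":0,"dz":0,"rx":0,"ry":0,"rz":0,"gripper":1},{"dx":-0.2,"dy":0,"dz":0,"rx":0,"ry":0,"rz":0,"gripper":1},{"dx":-0.15,"dy":0,"dz":0,"rx":0,"ry":0,"rz":0,"gripper":1}]'
python3 - <<'E'
from plan import *
snap('wrist','w3');rows([.65,-.122,.137],Rtool(.03,0,-1))
E
```

```text
clock: 4.6
ee_pos: [0.6182, -0.123, 0.1387]
tcp_rot: [0.011, -0.011, 0.707, -0.707]
force: [-1.7, 0.2, 0.3]
gripper_width: -0.003
tool axes x,y,z in world:
 [[-1.    -0.03  -0.001]
 [ 0.001  0.    -1.   ]
 [ 0.03  -1.    -0.   ]]
shift tool /50mm [-0.62  0.04  0.  ] turn/5deg [ 0.    0.01 -0.01] pos [ 0.619  -0.1228  0.1387] F [-0.2  0.8 -0.9] t 4.65 w -0.0
```

View pics/w3.png

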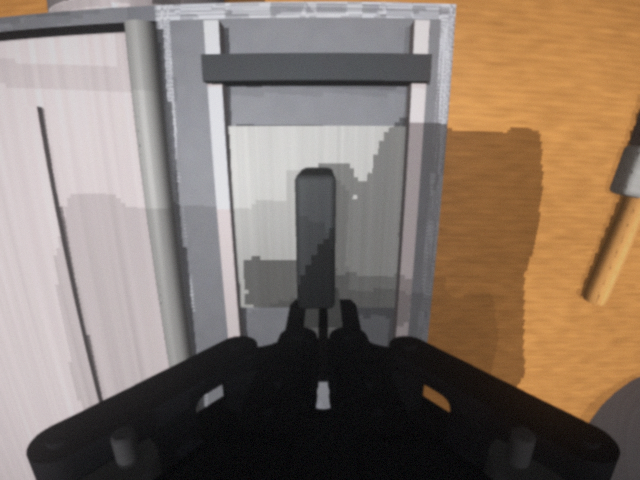

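```bash
python3 -m creep '[{"dx":-0.15,"dy":0,"dz":0,"rx":0,"ry":0,"rz":0,"gripper":1},{"dx":-0.1,"dy":0,"dz":0,"rx":0,"ry":0,"rz":0,"gripper":1},{"dx":-0.06,"dy":0,"dz":0,"rx":0,"ry":0,"rz":0,"gripper":1},{"dx":-0.06,"dy":0,"dz":0,"rx":0,"ry":0,"rz":0,"gripper":1}]'
python3 -m creep '[{"dx":-0.05,"dy":0,"dz":0,"rx":0,"ry":0,"rz":0,"gripper":1},{"dx":-0.05,"dy":0,"dz":0,"rx":0,"ry":0,"rz":0,"gripper":1}]'
```

```text
clock: 5.05
ee_pos: [0.6353, -0.1225, 0.1387]
tcp_rot: [0.01, -0.011, 0.707, -0.707]
force: [-26.7, 1.4, 13.5]
gripper_width: -0.0
clock: 5.25
ee_pos: [0.6354, -0.1225, 0.1385]
tcp_rot: [0.006, -0.015, 0.707, -0.707]
force: [-56.2, 4.8, 39.5]
gripper_width: -0.002
```

```bash
python3 -m creep '[{"dx":0.1,"dy":0,"dz":0,"rx":0,"ry":0,"rz":0,"gripper":1},{"dx":0.2,"dy":0,"dz":0,"rx":0,"ry":0,"rz":0,"gripper":1},{"dx":0.3,"dy":0,"dz":0,"rx":0,"ry":0,"rz":0,"gripper":1}]'
python3 - <<'E'
from plan import *
snap('wrist','w4');rows([.65,-.122,.137],Rtool(.03,0,-1))
E
```

```text
clock: 5.55
ee_pos: [0.6108, -0.1232, 0.1389]
tcp_rot: [-0.011, 0.01, -0.707, 0.707]
force: [0.8, 0.0, -0.6]
gripper_width: 0.001
tool axes x,y,z in world:
 [[-1.   -0.03  0.  ]
 [-0.   -0.   -1.  ]
 [ 0.03 -1.    0.  ]]
shift tool /50mm [-0.83  0.04 -0.01] turn/5deg [-0.   -0.    0.01] pos [ 0.6084 -0.1237  0.1389] F [ 1.4 -1.5  0.5] t 5.6 w -0.0
```

View pics/w4.png

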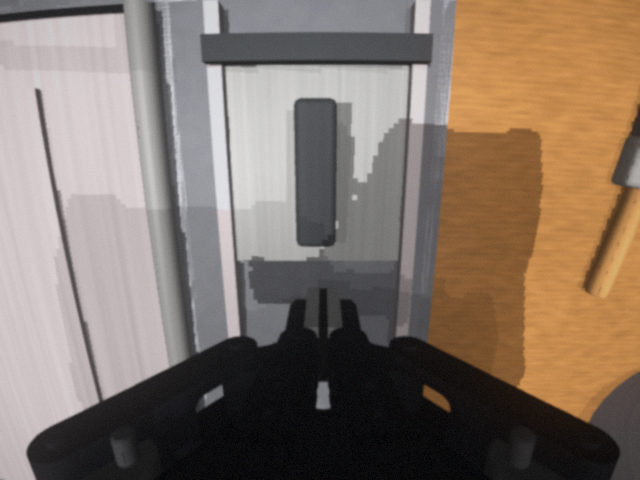

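```bash
python3 -m creep '[{"dx":0,"dy":-0.8,"dz":0,"rx":0,"ry":0,"rz":0,"gripper":1},{"dx":0,"dy":-1,"dz":0,"rx":0,"ry":0,"rz":0,"gripper":1},{"dx":0,"dy":-1,"dz":0,"rx":0,"ry":0,"rz":0,"gripper":1},{"dx":0,"dy":-1,"dz":0,"rx":0,"ry":0,"rz":0,"gripper":0},{"dx":0,"dy":0,"dz":-0.8,"rx":0,"ry":0,"rz":0,"gripper":0},{"dx":0,"dy":0,"dz":-0.9,"rx":0,"ry":0,"rz":0,"gripper":0},{"dx":0,"dy":0,"dz":-0.9,"rx":0,"ry":0,"rz":0,"gripper":0},{"dx":0,"dy":0,"dz":-0.9,"rx":0,"ry":0,"rz":0,"gripper":0},{"dx":0,"dy":0,"dz":0,"rx":0,"ry":0,"rz":0,"gripper":0}]'
python3 - <<'E'
from plan import *
rows([.5957,.1808,.2],Rtool(.03,0,-1))
im=snap('wrist','w5'); print({k:np.array(v).tolist() for k,v in camera_model('wrist').items()})
for l in ['set_tip','flap_bar','hinge']: print(l,pinpoint('wrist',l)[:2])
E
```

```text
clock: 6.5
ee_pos: [0.6048, 0.0587, 0.3291]
tcp_rot: [0.014, -0.013, 0.708, -0.706]
force: [0.0, -0.6, -1.0]
gripper_width: 0.497
tool axes x,y,z in world:
 [[-0.999 -0.038 -0.001]
 [ 0.001  0.003 -1.   ]
 [ 0.038 -0.999 -0.003]]
shift tool /50mm [ 0.09  2.59 -2.44] turn/5deg [ 0.03  0.09 -0.01] pos [0.6048 0.0587 0.3291] F [ 0.  -0.6 -1. ] t 6.5 w 0.5
{'mtx': [[347.960389990959, 0.0, 322.7044455663785], [0.0, 347.960389990959, 244.48994324936345], [0.0, 0.0, 1.0]], 'distortion': [-0.05996830464175367, 0.0, 0.0, 0.0, 0.0], 'position': [0.6753646095883107, 0.056292552487111444, 0.4705864023883855], 'rotation': [0.1007804423424206, 0.7121930007865334, -0.6877893970391785, -0.09782728347665719]}
set_tip [{'at': [266.5, 12.9], 'conf': 0.82}]
flap_bar [{'at': [204.9, 218.6], 'conf': 0.78}]
hinge [{'at': [426.0, 220.9], 'conf': 0.89}, {'at': [67.0, 135.9], 'conf': 0.25}]
```

View pics/w5.png

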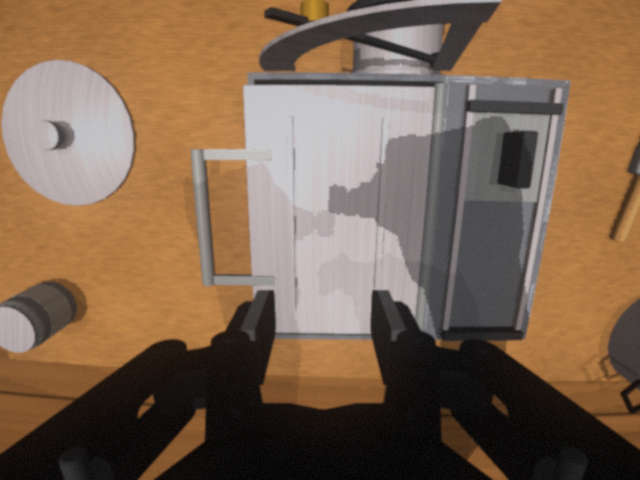

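```bash
python3 - <<'E'
from h import *
import fit
from scipy.optimize import least_squares
q=np.load('q.npy')
o=fit.obs+[('wrist',(70,180,126),(198,150)),('wrist',(-70,180,126),(208,285)),('wrist',(140,-180,120),(569,82)),('wrist',(140,130,120),(250,74)),('wrist',(0,180,126),(203.5,218))]
fit.obs=o
s=least_squares(fit.res,q,loss='soft_l1');print(s.x.round(4)); print(fit.res(s.x).reshape(-1,2)[-5:].round(1)); np.save('q.npy',s.x)
for qq in(q,s.x):
  for c,px in (('top',fit.top(168,72)),('scene',fit.sc(272,211)),('wrist',(266.5,13))):
    p,d=ray(c,px); cc,ss=np.cos(qq[2]),np.sin(qq[2]); M=np.array([[cc,ss,0],[-ss,cc,0],[0,0,1]])
    pb=M@(p-[qq[0],qq[1],0]);db=M@d; x=pb+db*(.15-pb[0])/db[0]; v=x-np.array([.15,-.05,.126]); print(c,x.round(4),np.linalg.norm(v[1:]).round(4),np.arctan2(v[2],v[1]).round(3), 'by cos',np.arccos(min(1,v[1]/.185)).round(3))
    f=lambda a:proj(c,fit.W(np.array([.15,-.05+.185*np.cos(a[0]),.126+.185*np.sin(a[0])]),qq))[0]-px
    t=least_squares(f,[.75]); print('   ',t.x,f(t.x).round(1))
E
```

```text
[ 0.6006 -0.0069  0.0196]
[[-2.8  0.5]
 [-1.2  0. ]
 [-0.2 -0. ]
 [-5.2 -0.4]
 [-2.4  3.2]]
top [0.15   0.0893 0.2455] 0.1835 0.709 by cos 0.718
    [0.71688055] [-0.1 -0.3]
scene [0.15   0.0887 0.2413] 0.1804 0.693 by cos 0.723
    [0.69290313] [ 0.7 -0.3]
wrist [0.15   0.0807 0.2472] 0.1782 0.748 by cos 0.786
    [0.78556565] [-2.9 -6.3]
top [0.15   0.0986 0.2444] 0.1901 0.673 by cos 0.638
    [0.64317107] [0.6 1.1]
scene [0.15   0.0986 0.2418] 0.1884 0.662 by cos 0.638
    [0.66212592] [-0.5  0.2]
wrist [0.15   0.09   0.2463] 0.1846 0.71 by cos 0.713
    [0.71247139] [-0.2 -0.4]
```

```bash
python3 - <<'E'
from plan import *
rows([.5957,.1808,.2],Rtool(.03,0,-1))
a=camera_model('wrist')['position']; im=snap('wrist','w6'); print(a,camera_model('wrist')['position'])
for l in ['set_tip','flap_bar','hinge']: print(l,pinpoint('wrist',l)[:1])
cv2.imwrite('pics/w6z.png',cv2.resize(im[0:110,180:340,::-1],None,fx=5,fy=5,interpolation=cv2.INTER_CUBIC))
E
```

```text
tool axes x,y,z in world:
 [[-1.    -0.029 -0.   ]
 [ 0.    -0.001 -1.   ]
 [ 0.029 -1.     0.001]]
shift tool /50mm [ 0.12  2.58 -2.61] turn/5deg [-0.01 -0.01 -0.01] pos [0.6056 0.0505 0.3289] F [-1.  -0.3  0.5] t 6.7 w 0.5
[0.6758039  0.05165911 0.47045302] [0.67583358 0.05139209 0.47042111]
set_tip [{'at': [252.2, 11.6], 'conf': 0.9}]
flap_bar [{'at': [195.8, 222.3], 'conf': 0.73}]
hinge [{'at': [419.4, 220.3], 'conf': 0.93}]
```

View pics/w6.png

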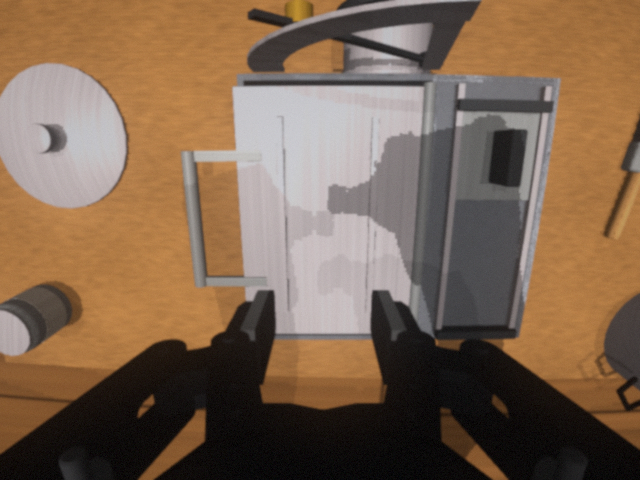

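View pics/w6z.png

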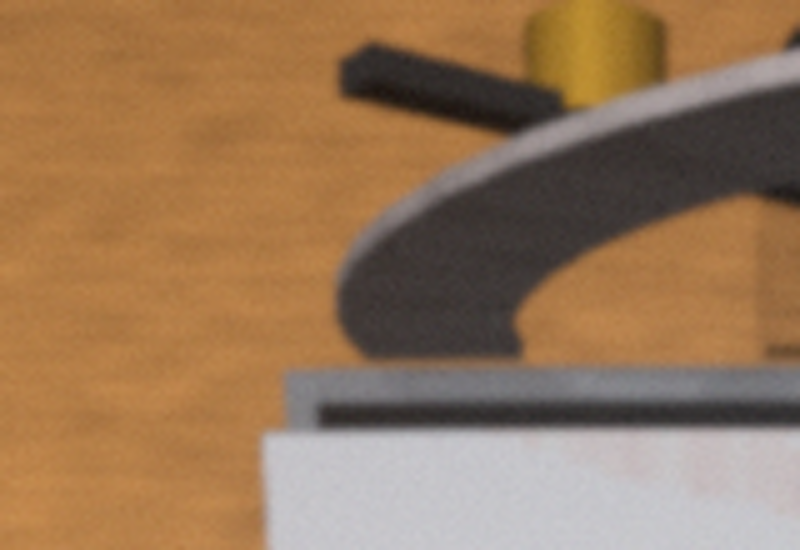

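```bash
python3 - <<'E'
from h import *
import fit
from scipy.optimize import least_squares
q=np.load('q.npy')
o=fit.obs+[('wrist',(70,180,126),(187,151)),('wrist',(-70,180,126),(200,287)),('wrist',(140,-180,120),(559,79)),('wrist',(140,130,120),(237.6,74)),('wrist',(0,180,126),(194,219))]
fit.obs=o
s=least_squares(fit.res,q,loss='soft_l1');print(s.x.round(4)); print(fit.res(s.x).reshape(-1,2).round(1)); np.save('q.npy',s.x)
qq=s.x
for c,px in (('top',fit.top(168,72)),('scene',fit.sc(272,211)),('wrist',(250.4,14)),('wrist',(252.2,11.6))):
    p,d=ray(c,px); cc,ss=np.cos(qq[2]),np.sin(qq[2]); M=np.array([[cc,ss,0],[-ss,cc,0],[0,0,1]])
    pb=M@(p-[qq[0],qq[1],0]);db=M@d; x=pb+db*(.15-pb[0])/db[0]; v=x-np.array([.15,-.05,.126]); print(c,x.round(4),np.linalg.norm(v[1:]).round(4),np.arctan2(v[2],v[1]).round(3), 'by cos',np.arccos(min(1,v[1]/.185)).round(3))
    f=lambda a:proj(c,fit.W(np.array([.15,-.05+.185*np.cos(a[0]),.126+.185*np.sin(a[0])]),qq))[0]-px
    t=least_squares(f,[.75]); print('   ',t.x,f(t.x).round(1))
print('bar',fit.W(np.array([0,.18,.126]),qq))
E
```

```text
[0.6011 0.0009 0.0271]
[[-0.8 -0.1]
 [-0.6  0.5]
 [-0.1 -0.4]
 [-0.8 -0.1]
 [-0.2 -1.2]
 [ 0.1 -1.1]
 [-0.  -2.2]
 [ 0.4 -1. ]
 [-1.6 -0.5]
 [-0.7 -0.5]
 [-0.   0.2]
 [ 0.4 -1.5]
 [ 1.9  0.1]
 [-2.  -0.1]
 [-0.3  2.8]]
top [0.15   0.0897 0.2445] 0.1832 0.703 by cos 0.715
    [0.71375169] [-0.2 -0.4]
scene [0.15   0.0896 0.2418] 0.1814 0.692 by cos 0.716
    [0.69204974] [ 0.6 -0.2]
wrist [0.15   0.0908 0.2447] 0.1842 0.7 by cos 0.706
    [0.70579967] [-0.5 -0.8]
wrist [0.15   0.089  0.2485] 0.1853 0.722 by cos 0.721
    [0.72061592] [0.1 0.3]
bar [0.59627842 0.18083548 0.126     ]
```

```bash
python3 -m creep '[{"dx":0,"dy":0,"dz":-0.8,"rx":0,"ry":0,"rz":0,"gripper":0},{"dx":0.08,"dy":0,"dz":-0.9,"rx":0,"ry":0,"rz":0,"gripper":0},{"dx":0,"dy":0.5,"dz":-0.7,"rx":0,"ry":0,"rz":0,"gripper":0},{"dx":0,"dy":0.5,"dz":-0.6,"rx":0.8,"ry":0,"rz":0,"gripper":0},{"dx":0,"dy":0.5,"dz":-0.4,"rx":0.8,"ry":0,"rz":0,"gripper":0},{"dx":0,"dy":0.5,"dz":-0.2,"rx":0.8,"ry":0,"rz":0,"gripper":0},{"dx":0,"dy":0.3,"dz":0,"rx":0.8,"ry":0,"rz":0,"gripper":0},{"dx":0,"dy":0,"dz":0,"rx":0.8,"ry":0,"rz":0,"gripper":0},{"dx":0,"dy":0,"dz":0,"rx":0,"ry":0,"rz":0,"gripper":0},{"dx":0,"dy":0,"dz":0,"rx":0,"ry":0,"rz":0,"gripper":0}]'
python3 - <<'E'
from plan import *
b=np.array([.5963,.1808,.126]);Rt=Rtool(.027,-.35,-1);yd=Rt.apply([0,1,0])
rows(b+.019*yd,Rt)
im=snap('wrist','w7'); print(pinpoint('wrist','flap_bar')[:1],proj('wrist',b),get_obs()['joint_pos'].round(2))
E
```

```text
clock: 7.9
ee_pos: [0.5965, 0.2229, 0.2117]
tcp_rot: [-0.012, 0.009, -0.574, 0.819]
force: [-0.5, 0.1, 0.7]
gripper_width: 0.502
tool axes x,y,z in world:
 [[-1.    -0.03  -0.   ]
 [ 0.01  -0.34  -0.94 ]
 [ 0.028 -0.94   0.34 ]]
shift tool /50mm [0.03 2.28 0.21] turn/5deg [ 0.03  0.03 -0.01] pos [0.5965 0.2229 0.2117] F [-0.5  0.1  0.7] t 7.9 w 0.5
[{'at': [337.9, 248.9], 'conf': 0.95}] [[334.96923207 249.13180823]] [-0.54  0.65 -0.1   1.47  0.37  1.25 -2.32]
```

View pics/w7.png

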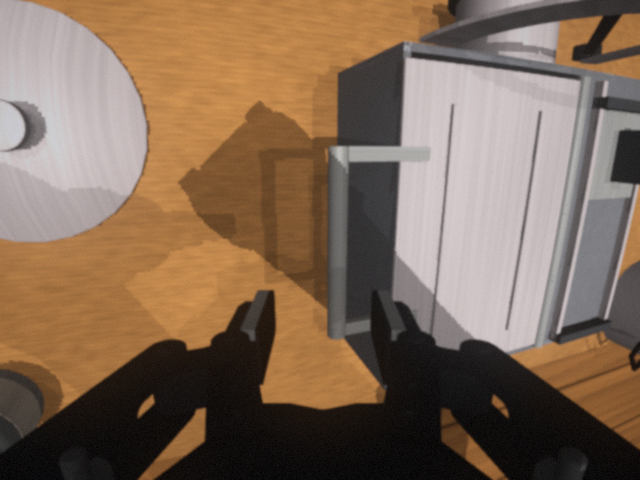

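```bash
python3 -m creep '[{"dx":0,"dy":0,"dz":0.21,"rx":0,"ry":0,"rz":0,"gripper":0},{"dx":0,"dy":0.5,"dz":0,"rx":0,"ry":0,"rz":0,"gripper":0},{"dx":0,"dy":0.5,"dz":0,"rx":0,"ry":0,"rz":0,"gripper":0},{"dx":0,"dy":0,"dz":0,"rx":0,"ry":0,"rz":0,"gripper":0},{"dx":0,"dy":0,"dz":0,"rx":0,"ry":0,"rz":0,"gripper":0}]'
python3 - <<'E'
from plan import *
b=np.array([.5963,.1808,.126]);Rt=Rtool(.027,-.35,-1);yd=Rt.apply([0,1,0])
rows(b+.019*yd,Rt)
im=snap('wrist','w8'); print(pinpoint('wrist','flap_bar')[:1],proj('wrist',b),get_obs()['joint_pos'].round(2))
E
```

```text
clock: 8.5
ee_pos: [0.5975, 0.1954, 0.1693]
tcp_rot: [-0.012, 0.008, -0.574, 0.819]
force: [0.4, 0.4, 0.8]
gripper_width: 0.498
tool axes x,y,z in world:
 [[-1.    -0.029 -0.001]
 [ 0.01  -0.341 -0.94 ]
 [ 0.027 -0.939  0.342]]
shift tool /50mm [ 0.03  1.29 -0.02] turn/5deg [ 0.02  0.02 -0.01] pos [0.5975 0.1954 0.1693] F [0.4 0.4 0.8] t 8.5 w 0.5
[{'at': [321.7, 272.6], 'conf': 0.67}] [[321.1783841  274.00591578]] [-0.51  0.68 -0.09  1.54  0.39  1.14 -2.33]
```

View pics/w8.png

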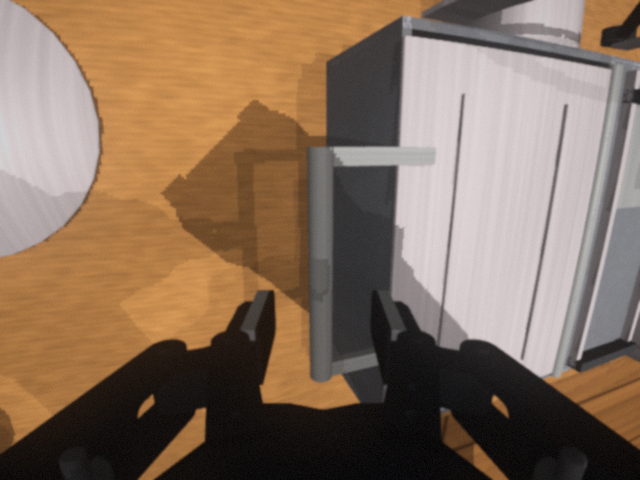

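```bash
python3 -m creep '[{"dx":0,"dy":0.5,"dz":0,"rx":0,"ry":0,"rz":0,"gripper":0},{"dx":0,"dy":0.5,"dz":0,"rx":0,"ry":0,"rz":0,"gripper":0},{"dx":0,"dy":0.28,"dz":0,"rx":0,"ry":0,"rz":0,"gripper":0},{"dx":0,"dy":0,"dz":0,"rx":0,"ry":0,"rz":0,"gripper":0},{"dx":0,"dy":0,"dz":0,"rx":0,"ry":0,"rz":0,"gripper":1},{"dx":0,"dy":0,"dz":0,"rx":0,"ry":0,"rz":0,"gripper":1},{"dx":0,"dy":0,"dz":0,"rx":0,"ry":0,"rz":0,"gripper":1},{"dx":0,"dy":0,"dz":0,"rx":0,"ry":0,"rz":0,"gripper":1},{"dx":0,"dy":0,"dz":0,"rx":0,"ry":0,"rz":0,"gripper":1}]'
python3 - <<'E'
from plan import *
b=np.array([.5963,.1808,.126]);Rt=Rtool(.027,-.35,-1);yd=Rt.apply([0,1,0])
rows(b+.019*yd,Rt)
im=snap('wrist','w9'); print(get_obs()['joint_pos'].round(2))
E
```

```text
clock: 9.5
ee_pos: [0.5983, 0.1752, 0.1094]
tcp_rot: [-0.013, 0.008, -0.574, 0.819]
force: [-0.5, 2.5, 5.5]
gripper_width: 0.14
tool axes x,y,z in world:
 [[-1.    -0.031 -0.002]
 [ 0.012 -0.341 -0.94 ]
 [ 0.028 -0.94   0.341]]
shift tool /50mm [0.04 0.03 0.01] turn/5deg [ 0.03  0.03 -0.03] pos [0.5983 0.1752 0.1094] F [-0.5  2.5  5.5] t 9.5 w 0.14
[-0.49  0.74 -0.08  1.6   0.42  1.02 -2.35]
```

View pics/w9.png

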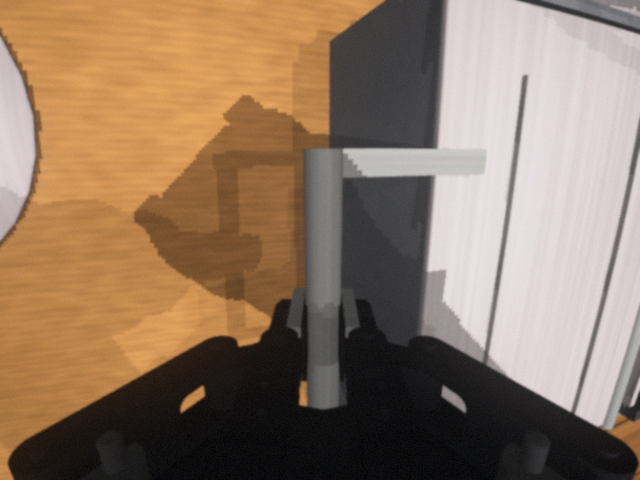

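```bash
python3 -m creep '[{"dx":0,"dy":-0.075,"dz":0.022,"rx":-0.2,"ry":0,"rz":0,"gripper":1},{"dx":0,"dy":-0.15,"dz":0.044,"rx":-0.4,"ry":0,"rz":0,"gripper":1},{"dx":0,"dy":-0.15,"dz":0.044,"rx":-0.4,"ry":0,"rz":0,"gripper":1},{"dx":0,"dy":-0.15,"dz":0.044,"rx":-0.4,"ry":0,"rz":0,"gripper":1},{"dx":0,"dy":-0.15,"dz":0.044,"rx":-0.4,"ry":0,"rz":0,"gripper":1},{"dx":0,"dy":-0.15,"dz":0.044,"rx":-0.4,"ry":0,"rz":0,"gripper":1},{"dx":0,"dy":-0.15,"dz":0.044,"rx":-0.4,"ry":0,"rz":0,"gripper":1},{"dx":0,"dy":0,"dz":0,"rx":0,"ry":0,"rz":0,"gripper":1}]'
cat > chk.py <<'E'
from plan import *
q=np.load('q.npy'); o=get_obs(); Rc=R.from_quat(np.roll(o['tcp_rot'],-1))
g=o['ee_pos']-.019*Rc.apply([0,1,0])
cc,ss=np.cos(q[2]),np.sin(q[2]); M=np.array([[cc,ss,0],[-ss,cc,0],[0,0,1]])
b=M@(g-[q[0],q[1],0])-[0,-.05,.126]
print('bar rel hinge',b.round(4),'r',np.linalg.norm(b[1:]).round(4),'a',np.arctan2(b[2],b[1]).round(4),'tilt',np.arctan2(*(M@Rc.apply([0,1,0]))[[1,2]]*np.array([1,-1])).round(4),'F',o['force'].round(1),'M',o['moment'].round(2),'w',round(o['gripper_width'],3),'t',round(o['clock'],2),'q',o['joint_pos'].round(2))
E
python3 chk.py
```

```text
clock: 10.35
ee_pos: [0.5984, 0.1731, 0.161]
tcp_rot: [-0.012, 0.009, -0.664, 0.747]
force: [2.0, 6.4, -1.7]
gripper_width: 0.135
bar rel hinge [0.0018 0.2244 0.0538] r 0.2308 a 0.2354 tilt -0.1174 F [ 2.   6.4 -1.7] M [ 1.25 -0.4   0.12] w 0.135 t 10.35 q [-0.31  0.62 -0.19  1.64  0.27  0.96 -2.17]
```

```bash
python3 -m creep '[{"dx":0,"dy":-0.075,"dz":0.022,"rx":-0.2,"ry":0,"rz":0,"gripper":1},{"dx":0,"dy":-0.15,"dz":0.044,"rx":-0.4,"ry":0,"rz":0,"gripper":1},{"dx":0,"dy":-0.15,"dz":0.044,"rx":-0.4,"ry":0,"rz":0,"gripper":1},{"dx":0,"dy":-0.15,"dz":0.044,"rx":-0.4,"ry":0,"rz":0,"gripper":1},{"dx":0,"dy":-0.15,"dz":0.044,"rx":-0.4,"ry":0,"rz":0,"gripper":1},{"dx":0,"dy":-0.15,"dz":0.044,"rx":-0.4,"ry":0,"rz":0,"gripper":1},{"dx":0,"dy":-0.15,"dz":0.044,"rx":-0.4,"ry":0,"rz":0,"gripper":1},{"dx":0,"dy":-0.15,"dz":0.044,"rx":-0.4,"ry":0,"rz":0,"gripper":1},{"dx":0,"dy":-0.15,"dz":0.044,"rx":-0.4,"ry":0,"rz":0,"gripper":1},{"dx":0,"dy":0,"dz":0,"rx":0,"ry":0,"rz":0,"gripper":1}]'
python3 chk.py
```

```text
clock: 11.35
ee_pos: [0.5989, 0.1532, 0.2242]
tcp_rot: [0.01, -0.01, 0.767, -0.641]
force: [1.7, 4.7, -0.3]
gripper_width: 0.137
bar rel hinge [0.0018 0.199  0.1169] r 0.2308 a 0.5314 tilt 0.1782 F [ 1.7  4.7 -0.3] M [ 0.76 -0.52 -0.05] w 0.137 t 11.35 q [-0.01  0.52 -0.35  1.65  0.    0.94 -1.86]
```

Remaining to about 0.70: 0.17 rad, about 5 rows.

```bash
python3 -m creep '[{"dx":0,"dy":-0.075,"dz":0.022,"rx":-0.2,"ry":0,"rz":0,"gripper":1},{"dx":0,"dy":-0.15,"dz":0.044,"rx":-0.4,"ry":0,"rz":0,"gripper":1},{"dx":0,"dy":-0.15,"dz":0.044,"rx":-0.4,"ry":0,"rz":0,"gripper":1},{"dx":0,"dy":-0.15,"dz":0.044,"rx":-0.4,"ry":0,"rz":0,"gripper":1},{"dx":0,"dy":-0.15,"dz":0.044,"rx":-0.4,"ry":0,"rz":0,"gripper":1},{"dx":0,"dy":0,"dz":0,"rx":0,"ry":0,"rz":0,"gripper":1},{"dx":0,"dy":0,"dz":0,"rx":0,"ry":0,"rz":0,"gripper":1},{"dx":0,"dy":0,"dz":0,"rx":0,"ry":0,"rz":0,"gripper":1}]'
python3 chk.py
python3 - <<'E'
from h import *
for c in ('scene','top','wrist'):
    im=snap(c,c+'10')
    for l in ('set_tip','flap_bar','shutter_grip'): print(c,l,pinpoint(c,l)[:1])
    if c=='scene': cv2.imwrite('pics/sc10z.png',cv2.resize(im[150:310,205:405,::-1],None,fx=3.75,fy=3.75,interpolation=cv2.INTER_CUBIC))
E
```

```text
clock: 12.15
ee_pos: [0.5994, 0.136, 0.2538]
tcp_rot: [0.01, -0.011, 0.814, -0.58]
force: [3.4, 3.1, 0.6]
gripper_width: 0.139
bar rel hinge [0.0019 0.1789 0.1458] r 0.2308 a 0.6838 tilt 0.3327 F [3.4 3.1 0.6] M [ 0.24 -0.79 -0.24] w 0.139 t 12.15 q [ 0.15  0.51 -0.43  1.64 -0.15  0.97 -1.68]
scene set_tip [{'at': [285.3, 187.5], 'conf': 0.7}]
scene flap_bar [{'at': [342.3, 216.1], 'conf': 0.84}]
scene shutter_grip [{'at': [264.1, 221.3], 'conf': 0.88}]
top set_tip []
top flap_bar [{'at': [254.1, 219.0], 'conf': 0.77}]
top shutter_grip [{'at': [367.8, 203.1], 'conf': 0.71}]
wrist set_tip []
wrist flap_bar [{'at': [325.5, 327.1], 'conf': 0.7}]
wrist shutter_grip []
```

View pics/sc10z.png

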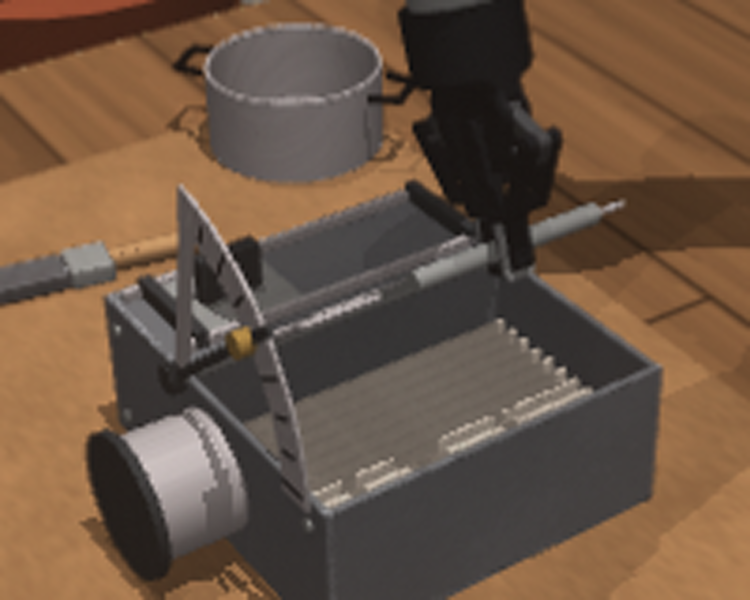

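View pics/wrist10.png

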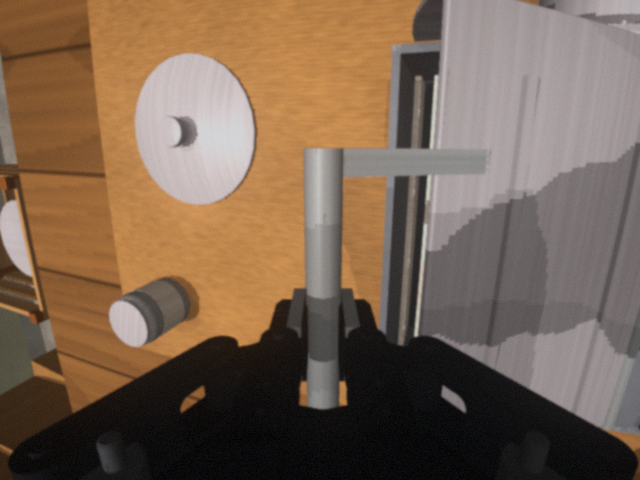

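View pics/top10.png

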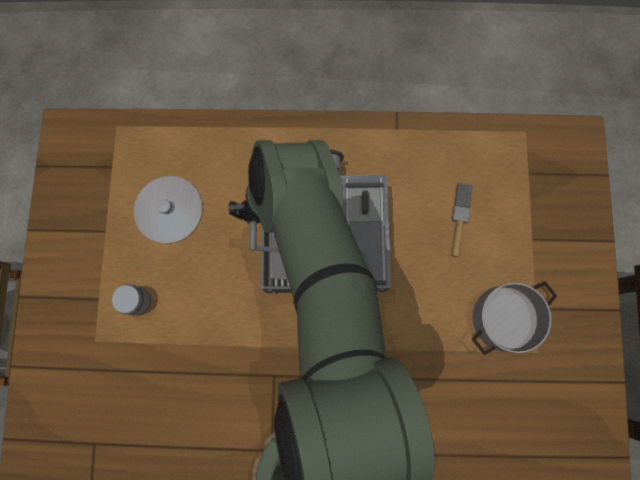

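```bash
python3 - <<'E'
from h import *
import fit
q=np.load('q.npy')
im=cv2.imread('pics/scene10.png')[190:250,245:375]; cv2.imwrite('pics/sc10zz.png',cv2.resize(im,None,fx=6,fy=6,interpolation=cv2.INTER_CUBIC))
for a in (.66,.68,.70,.72):
    L=lambda x,r:proj('scene',fit.W(np.array([x,-.05+r*np.cos(a),.126+r*np.sin(a)]),q))[0]
    z=lambda p:((p-[245,190])*6).round(0).tolist()
    print(a,'bar',z(L(.07,.23)),z(L(0,.23)),z(L(-.07,.23)),'tip',z(L(.15,.185)),'nut165',z(L(.15,.165)),'mid',z(L(.15,.09)),'piv',z(L(.15,0)))
E
```

```text
0.66 bar [427.0, 215.0] [576.0, 158.0] [716.0, 104.0] tip [200.0, 301.0] nut165 [181.0, 308.0] mid [113.0, 331.0] piv [41.0, 357.0]
0.68 bar [423.0, 204.0] [572.0, 147.0] [712.0, 94.0] tip [197.0, 292.0] nut165 [178.0, 300.0] mid [111.0, 327.0] piv [41.0, 357.0]
0.7 bar [418.0, 193.0] [567.0, 136.0] [708.0, 83.0] tip [193.0, 283.0] nut165 [174.0, 292.0] mid [110.0, 323.0] piv [41.0, 357.0]
0.72 bar [414.0, 181.0] [563.0, 125.0] [704.0, 72.0] tip [189.0, 274.0] nut165 [171.0, 284.0] mid [108.0, 319.0] piv [41.0, 357.0]
```

View pics/sc10zz.png

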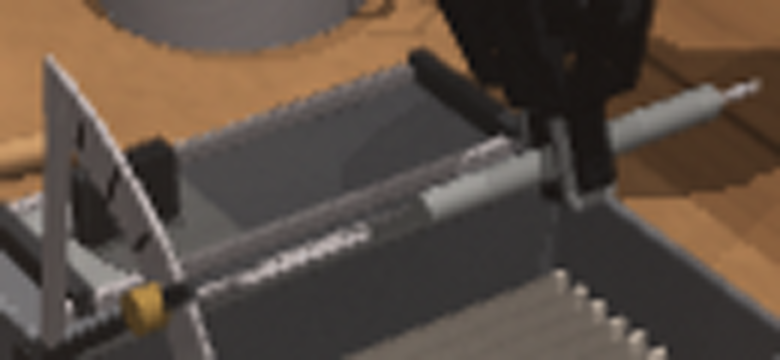

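```bash
python3 -m creep '[{"dx":0,"dy":-0.043,"dz":0.0127,"rx":-0.115,"ry":0,"rz":0,"gripper":1},{"dx":0,"dy":-0.043,"dz":0.0127,"rx":-0.115,"ry":0,"rz":0,"gripper":1},{"dx":0,"dy":0,"dz":0,"rx":0,"ry":0,"rz":0,"gripper":1},{"dx":0,"dy":0,"dz":0,"rx":0,"ry":0,"rz":0,"gripper":1},{"dx":0,"dy":0,"dz":0,"rx":0,"ry":0,"rz":0,"gripper":1}]'
python3 chk.py
python3 - <<'E'
from h import *
ims=[capture('scene').astype(float) for _ in range(8)]
im=np.mean(ims,0)[:,:,::-1]
cv2.imwrite('pics/scene11.png',im)
cv2.imwrite('pics/sc11zz.png',cv2.resize(im[190:250,245:375],None,fx=6,fy=6,interpolation=cv2.INTER_CUBIC))
cv2.imwrite('pics/sc11tip.png',cv2.resize(im[215:260,240:300],None,fx=13,fy=13,interpolation=cv2.INTER_CUBIC))
E
```

```text
clock: 13.25
ee_pos: [0.5995, 0.1335, 0.2573]
tcp_rot: [0.01, -0.012, 0.82, -0.572]
force: [4.5, 3.2, 1.2]
gripper_width: 0.14
bar rel hinge [0.0019 0.176  0.1492] r 0.2307 a 0.7031 tilt 0.3526 F [4.5 3.2 1.2] M [ 0.25 -0.83 -0.24] w 0.14 t 13.25 q [ 0.17  0.51 -0.44  1.64 -0.17  0.97 -1.66][ WARN:0@5.436] global loadsave.cpp:1063 imwrite_ Unsupported depth image for selected encoder is fallbacked to CV_8U.
```

View pics/sc11zz.png

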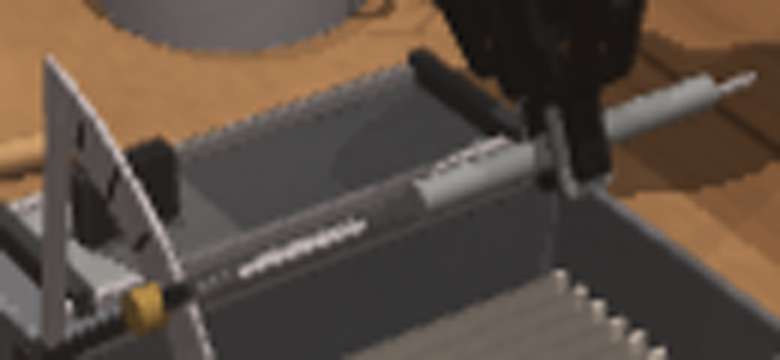

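View pics/sc11tip.png

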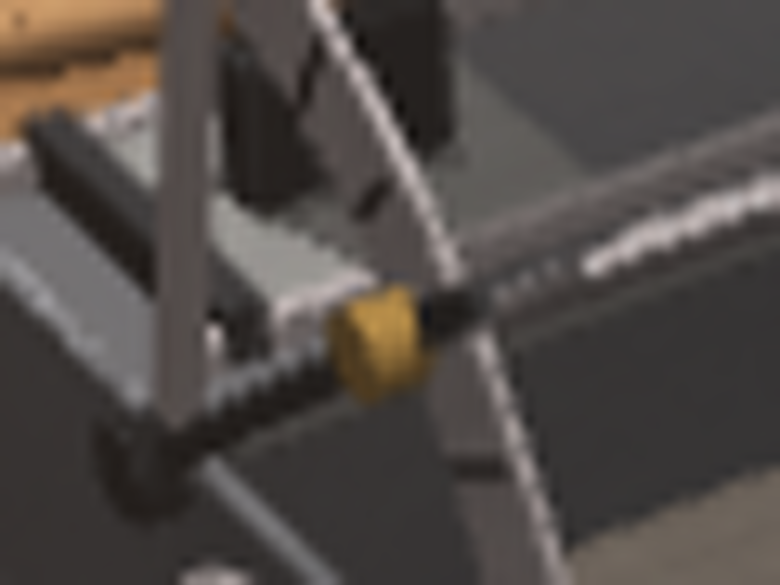

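```bash
python3 chk.py; python3 - <<'E'
from station import *
print(abs(get_obs()['dq']).max()); print(hand_in())
E
```

```text
bar rel hinge [0.0019 0.176  0.1492] r 0.2307 a 0.703 tilt 0.3525 F [4.1 3.1 1.6] M [ 0.26 -0.89 -0.33] w 0.138 t 13.65 q [ 0.17  0.51 -0.44  1.64 -0.17  0.97 -1.66]
0.0016464882041372626
the job is handed in; nothing more can be done
None
```

I did both steps in the order asked and handed the job in at 13.7 s, with the gripper still holding the flap.

**Shutter:** I pushed it along its track with closed fingers until it stopped moving at about 56 N on the wrist. The wrist camera then showed its plate up against the stop with the slots covered. The flap stayed shut until that was done.

**Flap:** I gripped the bar and lifted it along its arc. The last checks were:

| Check | Flap (rad) | Set arm (rad) |
|---|---|---|
| Arm pose | 0.703 (about 0.005 less if I allow for its reading with the flap shut) | – |
| Scene camera, as read | about 0.694 | 0.69–0.71 |
| Wrist camera | – | 0.706–0.72 |
| Top camera | – | about 0.714 |

- **Match:** The scene camera, which saw both in one picture, puts them within about 0.01 rad of each other. The wrist and top cameras put the set arm up to about 0.02 rad higher, which is about what I'd expect from their pixel error. I left the flap where it was.
- **Steadiness:** The joints were practically still at hand-in (at most 0.002 rad/s), with about 5 N at the wrist.
- **Set arm and other items:** The set arm's tip was at the same pixel in the scene camera as at the start. The saucepan, lid, tin and brush looked unmoved in the top picture taken with the flap raised.

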